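Clear the used vial off a bench centrifuge, then open its cover and hold it up

ROBOT

A 7-joint arm with a two-finger parallel gripper is mounted at the origin on the work surface. World frame = base frame: x ahead of the robot, y to its left, z up, the work surface at z = 0. Lengths are in m, angles in rad, forces in N, time in s.
With the tool pointing down it reaches from about 0.4 to 0.75 m from the base axis. Payload 19.5 kg.
Tool frame: the origin (TCP) lies at the very end of the fingers, on their centre line; the grasp point (between the pads) lies 19 mm behind it; y points along the fingers, x is the direction in which the jaws open and shut, and the axes are right-handed (so a half turn about y gives the same grasp; the last joint's range is limited). The gripper opens to 85 mm and grips with 20 to 120 N. Pads are 22 mm wide; open, the fingers measure 114 mm over their backs; the gripper's body (76 mm by 85 mm) begins 54 mm behind the grasp point. The pads swing forward as they close: fully open they stand 13 mm farther back than shut.
Start: joints at [1.128, 0.707, -0.028, 1.485, 0.022, 0.951, -0.075], TCP at [0.224, -0.529, 0.231] pointing down, gripper open.
Joint ranges: [-2.71, 2.71], [-0.32, 2.16], [-1.57, 1.52], [0, 2.45], [-1.46, 4.6], [0, 2.02], [-2.83, 2.83]. Speed limits (rad/s): [1.89, 1.89, 2.57, 2.57, 3.01, 3.01, 3.01].

INTERFACE

Orientations are given as a unit quaternion [w, x, y, z].
In Python, from plant import robot, claw, planner, readout, eyes, workorder gives the robot as it stands. The module is installed in compiled form; this text tells all that it offers. Calls block until the motion is done:
- robot.goto(position, orientation): joint-space move of the TCP to a pose.
- robot.servo_line(position, rot=None, feed=0.15): straight line of the TCP; rot=None keeps the orientation; feed is the mean speed in m/s.
- robot.move_j(angles): joint-space move.
- claw.grip(opening, grasp_force=None): opening from 0.0 (shut) to 1.0 (fully open); grasp_force is the grip in N (None keeps the last); returns when the fingers have stopped.
- robot.wait(seconds).
- planner.inverse_kinematics(position, orientation): joint angles nearest the present ones, or None.
- readout.state(): the state.
- eyes.grab_frame(name): name is "side" or "top" or "wrist"; returns a dict with "img" (420x560x3 uint8, red, green, blue), "range_z" (420x560 float32, m along the optical axis (not along the pixel's ray), 0 where there is no reading), "fx", "fy", "cx", "cy" (pixels), "R" (3x3) and "t" (3): a world point X has camera coordinates R X + t. Camera axes: x right, y down, z forward; pixel columns grow to the right and rows downward; lengths in m; the calibration is good to about 2 mm. A picture is of the moment at which its call begins.
A pose or a line that the arm cannot do raises robot.Unreachable and nothing moves.
- workorder.finish_job(): hands the job in, once; it reports no verdict.
Trained networks look in the newest picture that a camera, given by its name, has taken for a name from the list of things; names that differ only in an ending like _2 or _b are one class to them, and where a whole thing is asked for, a point or a joint stands for the part that bears it (a point fixed in the world has none). Each returns a list of dicts, best first, with "p" (0 to 1); they miss things now and then, are a little off and sometimes report something else, mostly with a low value. They report only what shows in the picture. A call takes as long as a camera call. They do not tell look-alikes from the thing itself.
- eyes.recognise(thing, camera): "extent" ([left, top, right, bottom] in pixels, round what is visible of it).
The state is a dict: "time_s": time; "qpos": joint angles; "joint_velocities": joint speeds; "joint_efforts": joint torques, N m; "position": TCP position; "tcp_rot": TCP orientation; "ft_force": force on the tool from outside, world axes, zero at the start; "ft_torque": the same for the moment, N m; "gripper_width": opening from 0.0 (shut) to 1.0 (fully open).
Only numpy, scipy, OpenCV 4.12 (cv2) and the standard library are available. Lean on these libraries where they do the work, as an engineer would, in place of code of your own. Each camera call takes 0.05 s, during which the arm holds its last target.

TASK

Someone has left a used sample vial standing on the cover of the bench centrifuge: drop it into the glass-discard tub, then open the centrifuge so that a colleague can reach the rotor. The cover may or may not be caught, so tug it up by its handle first, before you touch the release key; if it is caught, press the release key fully in, and then lift the cover. Finish while still holding the cover open by its handle, at least 45 degrees up (it falls shut by itself), and leave the other things on the bench alone.

Things in the scene. Friction and masses are not known exactly. Their poses are not given: they have to be found in the camera images.
- centrifuge: White bench centrifuge, fixed, 240 mm deep (x), 220 mm wide (y), turned up to 20 degrees. Origin: centre of its underside; x points from front to back (hinge side), y to the left seen from the front, z up. The front 60 mm of its top is a flat deck at z = 90 mm; behind lies the cover, a plate 165 mm long, 206 mm wide, top at z = 113 mm. A bolt hidden under the deck catches the cover or not.
- cover (a joint): Opening of the cover in rad about a level line along its rear edge (through hinge_line, along the centrifuge's y): 0 shut, 1.3 upper stop. Nothing outside shows if it is caught: a caught cover lifts only about 0.025 rad (4 mm at the handle), then stops hard; a free one lifts with about 3 N at the handle. No stay: let go, it falls shut; after the key was pressed it is not caught again.
- handle (a point): Middle of the cover's bow handle: a round bar 10 mm thick, 100 mm long along the centrifuge's y, on a post at each end, its axis 40 mm above the cover's top, free space around it. Shut: 140 mm in front of hinge_line, 55 mm above it (153 mm above the bench). It goes round hinge_line in an arc, leaning back with the cover. Axes: y along the bar, z square to the cover's plate.
- hinge_line (a point): Middle of the cover's hinge line, fixed on the centrifuge 112 mm behind its middle, 98 mm above the bench.
- key (a joint): Travel of the release key in m: 0 out, 0.007 fully in. A stiff plain plunger (4 to 5 N) that stays where it is pushed and does not come back. Fully in, it has drawn the hidden catch bolt back, and the bolt then stays back.
- key_top (a point): Centre of the top face of the release key: grey, rectangular, 18 mm (x) by 24 mm (y), in the middle of the front deck, 11 mm above the deck (101 mm above the bench) when out; pressed straight down. 57 mm in front of the handle bar.
- used_vial_mid (a point): Centre (half-way up) of the used sample vial: amber glass, 28 mm in diameter, 60 mm tall with a 23 mm black screw cap on its top 14 mm, 35 g. It stands upright on the cover, somewhere 60 to 100 mm behind the handle bar (it is the only vial there).
- tub: Glass-discard tub: deep grey open-topped box, fixed, 170 mm (x) by 150 mm (y) outside, 100 mm high, walls 4 mm, with two old vials lying in it at the end of its -x side. Origin: centre of its underside on the bench. Left or right of the centrifuge; the shallow white tray is on the other side.
- tray: Shallow white tray, fixed, 190 by 160 mm, 22 mm high, with a beaker and two good vials standing in it, beside the centrifuge on the side away from the tub. Origin: centre of its underside. Not part of the job.
- beaker: Glass beaker on the tray, 66 mm in diameter, 85 mm tall, loose; leave it. Origin: centre of its underside.
- vial_b: Good amber vial standing on the tray (28 mm by 60 mm), loose; leave it. Origin: centre of its underside.
- vial_c: Good amber vial standing on the tray (28 mm by 60 mm), loose; leave it. Origin: centre of its underside.
- dish: Clear Petri dish on the bench, behind and to the right of the centrifuge, 92 mm in diameter, 16 mm high, loose; leave it. Origin: centre of its underside.
- bung: Black rubber bung on the bench, in front and to the left of the centrifuge, 40 mm in diameter, 32 mm tall, loose; leave it. Origin: centre of its underside.
- crucible: Small white porcelain crucible on the bench, in front and to the right of the centrifuge, 46 mm across, 36 mm tall, loose; leave it. Origin: centre of its underside.
- wash_bottle: White wash bottle with red cap and bent spout, 72 mm in diameter, 205 mm tall, behind and to the left of the centrifuge, loose; leave it. Origin: centre of its underside.
There are look-alikes about, which are no part of the job. What is shaped like the part that bears used_vial_mid but blue or yellow is not meant.

How it is judged:
On the way, in this order (a step that is already met when the one before it is completed fails the run):
1. the used vial has been dropped into the discard tub (x of used_vial_mid in the frame of tub between -0.083 and 0.083 m and y of used_vial_mid in the frame of tub between -0.073 and 0.073 m and z of used_vial_mid in the frame of tub between 0 and 0.085 m and distance between the grasp point and used_vial_mid above 0.06 m), for 0.2 s.
2. the cover has been tugged up by its handle (at least 0.008 rad) while the release key was still untouched (value of joint cover above 0.008 rad and value of joint key below 0.002 m and contact force between the fingers and cover above 0.5 N), for 0.1 s.
At the end, for the whole second after the job is handed in: The used vial lies in the discard tub; the cover is held still by the fingers at its handle, open more than 0.70 rad (40 degrees), moving under 0.05 rad/s (x of used_vial_mid in the frame of tub between -0.083 and 0.083 m and y of used_vial_mid in the frame of tub between -0.073 and 0.073 m and z of used_vial_mid in the frame of tub between 0 and 0.085 m and value of joint cover above 0.7 rad and contact force between the fingers and cover above 0.5 N and velocity of joint cover between -0.05 and 0.05 rad/s and distance between the grasp point and handle below 0.06 m); the arm keeps its last pose, push and grip.
It fails at once if the beaker or a good vial on the tray is shifted more than 30 mm or knocked over (distance of any of beaker, vial_b, vial_c from where it was at the start of the episode above 0.03 m or angle between any of beaker, vial_b, vial_c's own z axis and vertical above 0.5 rad).
It fails at once if the Petri dish, the bung or the crucible is shifted more than 30 mm (distance of any of dish, bung, crucible from where it was at the start of the episode above 0.03 m).
It fails at once if the wash bottle is shifted more than 30 mm or knocked over (distance of wash_bottle from where it was at the start of the episode above 0.03 m or angle between wash_bottle's own z axis and vertical above 0.5 rad).
It also fails if it takes over 64 s, if anything falls off the work surface, if the arm or the gripper's body presses on something with over 40 N, if the wrist force passes 120 N, or if a joint passes its speed limit or range.

## Working session

There is one attempt and no reset: what is moved stays moved. The work goes in short steps, each a Python script; the robot and the scene stay as the last script left them, time stands still between calls to the robot, and variables do not carry over. Pictures are saved under pics/ and viewed, and the job is handed in when it is done.

```bash
ls; mkdir -p pics; python3 - <<'E'
from plant import robot, claw, planner, readout, eyes, workorder
import cv2, numpy as np, pickle
d={}
for n in ("top","side"):
    f=eyes.grab_frame(n); d[n]=f
    cv2.imwrite(f"pics/{n}0.png",cv2.cvtColor(f["img"],cv2.COLOR_RGB2BGR))
    print(n,f["fx"],f["fy"],f["cx"],f["cy"],np.round(f["R"],3).tolist(),np.round(f["t"],3).tolist())
    for th in ("centrifuge","cover","handle","key","used_vial_mid","tub","tray"):
        print(th,[(np.round(x["extent"]).tolist(),round(x["p"],2)) for x in eyes.recognise(th,n)][:5])
pickle.dump(d,open("f0.pkl","wb"))
s=readout.state(); print(s)
E
```

```text
pics
top 396.9049378792199 396.9049378792199 276.7643767929157 211.05412422512316 [[0.028, -1.0, 0.006], [-0.996, -0.029, -0.087], [0.088, -0.003, -0.996]] [-0.028, 0.607, 0.942]
centrifuge [([216.0, 162.0, 330.0, 284.0], 0.82)]
cover [([222.0, 164.0, 328.0, 255.0], 0.81), ([122.0, 235.0, 159.0, 260.0], 0.6)]
handle [([217.0, 167.0, 325.0, 257.0], 0.81), ([89.0, 221.0, 173.0, 312.0], 0.59)]
key [([277.0, 253.0, 291.0, 265.0], 0.5)]
used_vial_mid [([277.0, 130.0, 294.0, 144.0], 0.73), ([344.0, 183.0, 355.0, 198.0], 0.68), ([289.0, 191.0, 302.0, 203.0], 0.66), ([347.0, 236.0, 361.0, 250.0], 0.55), ([132.0, 142.0, 175.0, 180.0], 0.16)]
tub [([378.0, 205.0, 472.0, 296.0], 0.97)]
tray [([88.0, 220.0, 172.0, 312.0], 0.79)]
side 431.29024996496656 431.29024996496656 282.3718159047379 214.65871269543018 [[-0.697, -0.717, 0.008], [-0.399, 0.379, -0.835], [0.596, -0.585, -0.55]] [0.427, 0.332, 0.681]
centrifuge [([225.0, 184.0, 369.0, 299.0], 0.86), ([140.0, 313.0, 270.0, 420.0], 0.21)]
cover [([227.0, 183.0, 342.0, 254.0], 0.58), ([227.0, 186.0, 366.0, 296.0], 0.44)]
handle [([232.0, 185.0, 3
[... 353 characters left out ...]

{'time_s': 0.8, 'qpos': array([ 1.12827773,  0.70649068, -0.02762001,  1.48458819,  0.02198379,
        0.95087705, -0.07547717]), 'joint_velocities': array([-0.0004033 , -0.00045898, -0.00117786, -0.00089688,  0.00143988,
        0.00080224, -0.00051184]), 'joint_efforts': array([-5.81462227e-04, -8.82937431e+01,  1.23381034e+00, -2.36371601e+01,
        1.71274727e-02,  1.88831902e-03, -2.60268513e-05]), 'position': array([ 0.22436001, -0.5294076 ,  0.23127594]), 'tcp_rot': array([ 0.58955121, -0.58950773,  0.39046709, -0.39044265]), 'ft_force': array([ 0.09409578,  0.1968605 , -0.15304442]), 'ft_torque': array([ 0.06996046, -0.03273535, -0.01893081]), 'gripper_width': 0.9967951771092255}
```

View pics/top0.png

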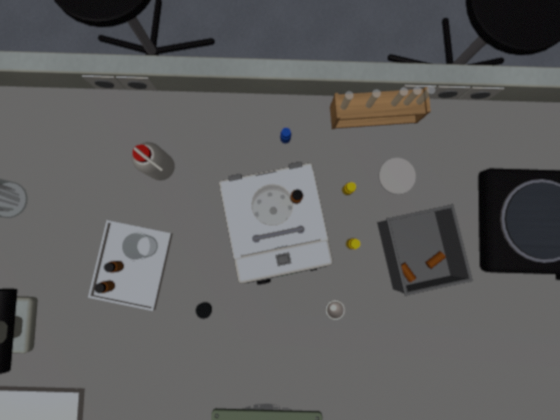

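View pics/side0.png

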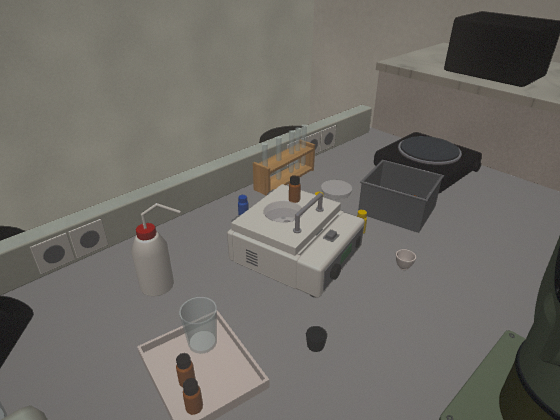

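The top view is x-up, y-left. The vial is on the cover at about (297,197), the handle bar runs from (256,239) to (301,230), and the key is at (284,259). The tub is on the right at (425,250). The blue and yellow look-alikes stand on the bench. Next I measure positions from the point cloud.

```bash
cat > h.py <<'E'
import numpy as np, cv2, pickle
def cloud(f):
    z=f["range_z"].astype(float); v,u=np.mgrid[:z.shape[0],:z.shape[1]]
    P=np.stack([(u-f["cx"])/f["fx"]*z,(v-f["cy"])/f["fy"]*z,z],-1)
    W=(P-f["t"])@np.asarray(f["R"]); W[z<=0]=np.nan
    return W
def proj(f,X):
    c=np.asarray(f["R"])@np.asarray(X)+f["t"]; return np.array([f["fx"]*c[0]/c[2]+f["cx"],f["fy"]*c[1]/c[2]+f["cy"]])
E
python3 - <<'E'
from h import *
d=pickle.load(open("f0.pkl","rb"))
def rect(P):
    r=cv2.minAreaRect((P*1000).astype(np.float32)); return [np.round(a,1) for a in r], np.round(cv2.boxPoints(r)).tolist()
f=d["top"]; W=cloud(f); 
reg=np.zeros(W.shape[:2],bool); reg[155:290,205:340]=1
z=W[...,2]
print("bench z",np.nanmedian(z[300:380,230:300]))
m=reg&(z>0.104)&(z<0.122); print("cover",m.sum(),rect(W[m][:,:2]),np.nanmedian(z[m]))
m=reg&(z>0.06)&(z<0.30); print("all",rect(W[m][:,:2]))
m=reg&(z>0.084)&(z<0.096); print("deck",rect(W[m][:,:2]),np.nanmedian(z[m]))
m=reg&(z>0.135)&(z<0.162); m[:222]=0; print("bar",m.sum(),rect(W[m][:,:2]),W[m].mean(0),z[m].max())
m=reg&(z>0.135)&(z<0.2); m[222:]=0; print("vial",m.sum(),rect(W[m][:,:2]),W[m].mean(0),z[m].max())
m=reg&(z>0.165)&(z<0.2); m[222:]=0; print("cap",m.sum(),W[m].mean(0),rect(W[m][:,:2]))
m=reg&(z>0.097)&(z<0.105);m[:250]=0;m[:,:270]=0;m[:,300:]=0; print("key",m.sum(),W[m].mean(0))
reg[:]=0; reg[195:300,370:480]=1
m=reg&(z>0.09)&(z<0.11); print("tub",m.sum(),rect(W[m][:,:2]))
for n,p in dict(oldv1=(409,272),oldv2=(436,260),y1=(350,187),y2=(354,243),tray=(130,265)).items(): print(n,W[p[1],p[0]])
f=d["side"]; W=cloud(f); z=W[...,2]
for (u,v) in [(295,182),(310,208),(330,236)]: print("side",W[v,u])
E
```

```text
bench z 0.0002522646749014141
cover 6531 ([array([597.3,  -2.3]), array([201.7, 206.2]), np.float64(13.1)], [[476.0, 75.0], [522.0, -126.0], [719.0, -80.0], [672.0, 121.0]]) 0.11328654965097944
all ([array([572.1,  -8.3]), array([256. , 220.4]), np.float64(13.4)], [[422.0, 69.0], [473.0, -145.0], [722.0, -86.0], [671.0, 129.0]])
deck ([array([576.3,  -7.3]), array([240.1, 220.4]), np.float64(13.4)], [[434.0, 72.0], [485.0, -142.0], [719.0, -87.0], [668.0, 128.0]]) 0.08997767193414707
bar 239 ([array([548.9, -13.9]), array([  9.9, 107.5]), np.float64(13.0)], [[532.0, 37.0], [556.0, -67.0], [566.0, -65.0], [542.0, 40.0]]) [ 0.54898478 -0.01459531  0.15712183] 0.1604881795118146
vial 143 ([array([628.5, -50.1]), array([26.3, 24.2]), np.float64(79.5)], [[614.0, -61.0], [638.0, -65.0], [643.0, -39.0], [619.0, -35.0]]) [ 0.62769819 -0.04946218  0.16654558] 0.17689725808810383
cap 94 [ 0.6297422  -0.05039681  0.17316616] ([array([629.4, -51.2]), array([20.9, 21. ]), np.float64(1.4)], [[619.0, -41.0], [619.0, -62.0], [640.0, -61.0], [640.0, -40.0]])
key 80 [ 0.49338186 -0.02663787  0.10097391]
tub 1097 ([array([ 524.3, -352.7]), array([177.2, 157.4]), np.float64(13.9)], [[419.0, -298.0], [457.0, -450.0], [629.0, -408.0], [591.0, -255.0]])
oldv1 [ 0.46895739 -0.33386582  0.0258286 ]
oldv2 [ 0.49953978 -0.40011692  0.02403818]
y1 [ 0.66628541 -0.18189823  0.06251556]
y2 [ 0.53454313 -0.19299757  0.06175011]
tray [0.46566915 0.34687016 0.0043117 ]
side [ 0.62033029 -0.04630843  0.16913393]
side [ 0.57626147 -0.05235539  0.11652323]
side [nan nan nan]
```

The pose is consistent with the given sizes:
- **Centrifuge:** centre (0.576, -0.007), yaw 13.4°. Deck at 0.090 and cover at 0.113.
- **Handle:** (0.549, -0.014), which matches -28 mm in the centrifuge frame.
- **Key:** (0.493, -0.027, 0.101).
- **Vial:** (0.629, -0.051), top at about 0.173, 69 mm behind the bar.
- **Tub:** (0.524, -0.353), yaw about 13.9°.

Next I check inverse kinematics (IK).

```bash
cat >> h.py <<'E'
from scipy.spatial.transform import Rotation as Rn
YAW=np.deg2rad(13.4); C=np.array([0.5763,-0.0073]); 
ex=np.array([np.cos(YAW),np.sin(YAW)]); ey=np.array([-ex[1],ex[0]])
def cw(x,y,z): return np.array([*(C+ex*x+ey*y),z])
TUB=np.array([0.5243,-0.3527]); TY=np.deg2rad(13.9)
def tubw(x,y,z): return np.array([*(TUB+x*np.array([np.cos(TY),np.sin(TY)])+y*np.array([-np.sin(TY),np.cos(TY)])),z])
def down(a,tilt=0.0):
    """tool y down, jaw x at world angle a (rad); tilt: rotate tool about world axis = bar so it points forward(+cent x)"""
    x=np.array([np.cos(a),np.sin(a),0]); y=np.array([0,0,-1.]); z=np.cross(x,y)
    R=np.stack([x,y,z],1)
    ax=np.array([*ey,0]); R=Rn.from_rotvec(-tilt*ax).as_matrix()@R
    q=Rn.from_matrix(R).as_quat(); return np.array([q[3],q[0],q[1],q[2]])
VIAL=np.array([0.6293,-0.0510]); H=112-140
def handle(th):
    ph=np.arctan2(55,140)+th; r=np.hypot(140,55)/1000
    return cw(0.112-r*np.cos(ph),0,0.098+r*np.sin(ph))
E
python3 - <<'E'
from plant import planner
from h import *
r=np.round
def t(n,p,q):
    j=planner.inverse_kinematics(p,q); print(n,r(p,3),None if j is None else r(j,2))
print(down(0,0.3))
for k in (0,np.pi):
    t("vial",[*VIAL,0.13],down(YAW+np.pi/2+k)); t("vialhi",[*VIAL,0.30],down(YAW+np.pi/2+k))
    t("tub",tubw(.035,0,.05),down(TY+np.pi/2+k)); t("tubhi",tubw(.035,0,.25),down(TY+np.pi/2+k))
    t("key",cw(-.085,0,.094),down(YAW+k)); 
    for tilt in (0,0.3,0.6,-.3):
      for th in (0,.5,.95):
        q=down(YAW+k,tilt); w=Rn.from_quat(q[[1,2,3,0]]).as_matrix()[:,1]
        t(("handle",th,tilt,r(w,2).tolist()),handle(th)+0.019*w,q)
E
```

```text
[ 0.72365524 -0.67467823 -0.10279198 -0.10279198]
vial [ 0.629 -0.051  0.13 ] [ 0.33  0.99 -0.69  1.37  0.67  1.03  1.32]
vialhi [ 0.629 -0.051  0.3  ] [ 0.35  0.83 -0.84  1.11  0.59  1.42  1.42]
tub [ 0.558 -0.344  0.05 ] [ 0.8   1.14 -0.74  1.3   0.82  1.    1.73]
tubhi [ 0.558 -0.344  0.25 ] [ 0.81  0.92 -0.84  1.1   0.64  1.37  1.88]
key [ 0.494 -0.027  0.094] [ 0.11  0.82 -0.22  1.92  0.38  0.44 -0.15]
('handle', 0, 0, [0.0, 0.0, -1.0]) [ 0.549 -0.014  0.134] [ 0.12  0.81 -0.29  1.69  0.33  0.69 -0.11]
('handle', 0.5, 0, [0.0, 0.0, -1.0]) [ 0.591 -0.004  0.194] [ 0.11  0.79 -0.32  1.47  0.28  0.93 -0.06]
('handle', 0.95, 0, [0.0, 0.0, -1.0]) [0.65  0.01  0.225] [ 0.07  0.85 -0.33  1.18  0.27  1.16 -0.03]
('handle', 0, 0.3, [0.29, 0.07, -0.96]) [ 0.555 -0.012  0.135] [ 0.09  0.74 -0.15  1.99  0.3   0.12 -0.07]
('handle', 0.5, 0.3, [0.29, 0.07, -0.96]) [ 0.597 -0.002  0.195] [ 0.14  0.69 -0.28  1.79  0.31  0.4  -0.09]
('handle', 0.95, 0.3, [0.29, 0.07, -0.96]) [0.655 0.011 0.226] [ 0.13  0.73 -0.33  1.54  0.3   0.62 -0.08]
('handle', 0, 0.6, [0.55, 0.13, -0.83]) [ 0.559 -0.011  0.
[... 1546 characters left out ...]
] [-0.27  0.76  0.47  1.55 -0.66  0.68 -2.4 ]
('handle', 0, 0.6, [0.55, 0.13, -0.83]) [ 0.559 -0.011  0.137] [ 0.68  1.13 -1.35  2.26  2.02  1.03  1.57]
('handle', 0.5, 0.6, [0.55, 0.13, -0.83]) [ 0.602 -0.001  0.198] [ 0.6   0.89 -1.12  2.07  1.83  0.69  1.69]
('handle', 0.95, 0.6, [0.55, 0.13, -0.83]) [0.66  0.013 0.228] [ 0.03  0.67 -0.07  1.86 -1.25  0.08 -1.7 ]
('handle', 0, -0.3, [-0.29, -0.07, -0.96]) [ 0.544 -0.015  0.135] [-0.39  1.07  0.82  1.39 -0.61  1.26 -2.4 ]
('handle', 0.5, -0.3, [-0.29, -0.07, -0.96]) [ 0.586 -0.005  0.195] [-0.34  1.04  0.78  1.14 -0.52  1.47 -2.54]
('handle', 0.95, -0.3, [-0.29, -0.07, -0.96]) [0.644 0.009 0.226] [-0.26  1.11  0.74  0.74 -0.53  1.72 -2.69]
```

```bash
cat >> h.py <<'E'
def snap(eyes,n,fn):
    f=eyes.grab_frame(n); cv2.imwrite("pics/"+fn,cv2.cvtColor(f["img"],cv2.COLOR_RGB2BGR)); return f
def st(readout,l=""):
    s=readout.state(); print(l,"t",round(s["time_s"],2),"p",np.round(s["position"],4),"F",np.round(s["ft_force"],1),"w",round(float(s["gripper_width"]),3)); return s
E
python3 - <<'E'
from plant import robot, claw, planner, readout, eyes
from h import *
q=down(YAW-np.pi/2)
robot.goto([*VIAL,0.26],q); st(readout,"above")
snap(eyes,"wrist","w1.png")
claw.grip(0.75,30)
robot.servo_line([*VIAL,0.130]); st(readout,"low")
snap(eyes,"side","s1.png")
E
```

```text
above t 3.04 p [ 0.6292 -0.0522  0.26  ] F [-0.4 -0.  -0.5] w 0.999
low t 4.46 p [ 0.6297 -0.0511  0.1309] F [-0.2  0.4 -0.8] w 0.756
```

```bash
python3 -c "
import cv2,numpy as np
a=cv2.imread('pics/w1.png');b=cv2.imread('pics/s1.png')[130:330,180:450]
b=cv2.resize(b,(405,300));a=cv2.resize(a,(395,296));a=cv2.copyMakeBorder(a,0,4,0,0,0)
cv2.imwrite('pics/c1.png',np.hstack([a,b]))"
```

```text
(no output)
```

View pics/c1.png

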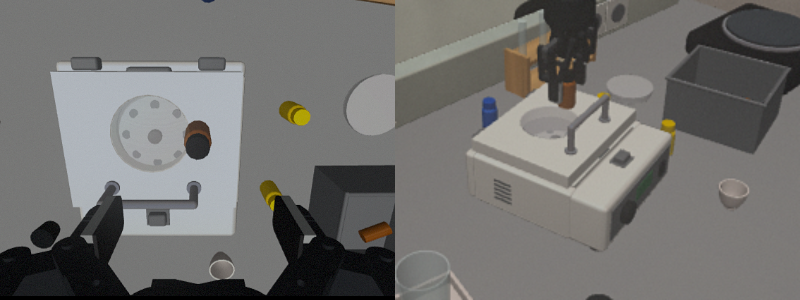

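In the wrist picture (left) the vial is at about (198,140), aligned with the cover. In the side crop (right) it stands between the fingers at about (567,95), clear of the handle. Gripping and carrying it to the tub.

```bash
python3 - <<'E'
from plant import robot, claw, planner, readout, eyes
from h import *
claw.grip(0.0,30); st(readout,"gripped")
p=readout.state()["position"]
robot.servo_line([p[0],p[1],0.27],feed=0.2); st(readout,"up")
snap(eyes,"side","s2.png")
q=down(TY-np.pi/2)
robot.goto(tubw(.035,0,.25),q); st(readout,"over tub")
snap(eyes,"top","t2.png"); snap(eyes,"side","s3.png")
E
python3 -c "
import cv2,numpy as np
a=cv2.imread('pics/t2.png')[120:320,200:500];b=cv2.imread('pics/s2.png')[50:300,180:480];c=cv2.imread('pics/s3.png')[50:300,230:530]
cv2.imwrite('pics/c2.png',np.hstack([cv2.resize(x,(266,222)) for x in (a,b,c)]))"
```

```text
gripped t 4.92 p [ 0.6295 -0.051   0.1304] F [-1.1  0.6  5.3] w 0.312
up t 5.78 p [ 0.6291 -0.0509  0.2689] F [-0.1  0.8 -1. ] w 0.315
over tub t 6.98 p [ 0.5592 -0.3426  0.25  ] F [0.  0.9 0.2] w 0.317
```

View pics/c2.png

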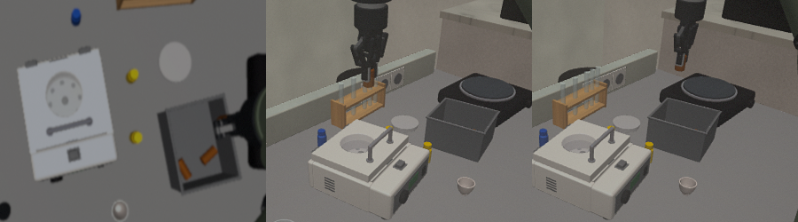

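The vial is held (width 0.315 of 85 mm is about 27 mm) and hangs over the back of the tub. Lowering and releasing it.

```bash
python3 - <<'E'
from plant import robot, claw, planner, readout, eyes
from h import *
robot.servo_line(tubw(.035,0,.055),feed=0.2); st(readout,"in tub")
claw.grip(0.6); robot.wait(0.3)
robot.servo_line(tubw(.035,0,.25),feed=0.2); st(readout,"out")
# approach above handle
claw.grip(1.0,50)
q=down(YAW)
h=handle(0); robot.goto([h[0],h[1],0.24],q); st(readout,"above handle")
f=snap(eyes,"wrist","w4.png"); g=snap(eyes,"top","t4.png")
pickle.dump((f,g),open("f4.pkl","wb"))
E
python3 -c "
import cv2,numpy as np
a=cv2.imread('pics/t4.png');b=cv2.imread('pics/w4.png')
cv2.imwrite('pics/c4.png',np.hstack([cv2.resize(x,(400,300)) for x in (a,b)]))"
```

```text
in tub t 8.21 p [ 0.5588 -0.3445  0.0562] F [ 0.4 -0.1  0.3] w 0.315
out t 9.99 p [ 0.558  -0.3441  0.2491] F [-0.4  0.8  0.2] w 0.602
above handle t 11.68 p [ 0.5493 -0.0151  0.2399] F [ 0.5 -0.2 -0.3] w 0.998
```

View pics/c4.png

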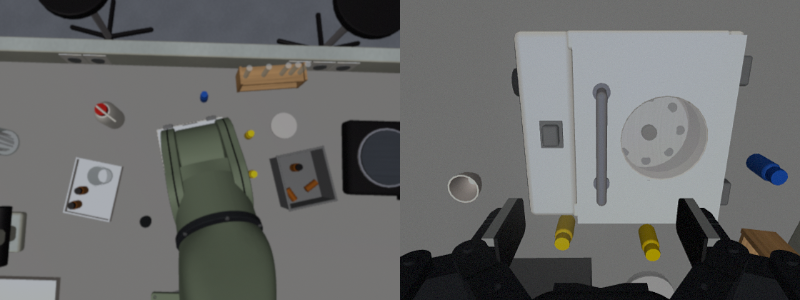

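The used vial is in the tub at about (295,168), upright behind the two old ones. The bar lies square and midway between the open fingers in the wrist view (x≈601). Gripping it and tugging.

```bash
python3 - <<'E'
from plant import robot, claw, planner, readout, eyes
from h import *
h=handle(0)
claw.grip(0.5,50)
robot.servo_line([h[0],h[1],0.134],feed=0.1); st(readout,"at bar")
claw.grip(0.0,50); s=st(readout,"gripped")
p0=s["position"]; F0=s["ft_force"][2]
for i in range(1,13):
    dz=0.001*i
    t=np.arcsin(min(1,dz/0.14)); hh=handle(t)
    robot.servo_line([p0[0]+hh[0]-h[0],p0[1]+hh[1]-h[1],p0[2]+dz],feed=0.02); robot.wait(0.05)
    s=st(readout,i)
    if abs(s["ft_force"][2]-F0)>25: print("caught?"); break
robot.wait(0.2); st(readout,"hold")
snap(eyes,"side","s5.png")
E
```

```text
at bar t 13.48 p [ 0.5493 -0.0138  0.1345] F [0.6 0.3 0.3] w 0.499
gripped t 13.89 p [ 0.5498 -0.0137  0.1344] F [5.9 0.5 3.5] w 0.093
1 t 14.19 p [ 0.5501 -0.0136  0.1352] F [ 2.8  0.4 -3. ] w 0.1
2 t 14.49 p [ 0.5505 -0.0134  0.1364] F [ 1.8  1.7 -3.5] w 0.099
3 t 14.79 p [ 0.5509 -0.0134  0.1374] F [ 2.9 -0.1 -4.7] w 0.095
4 t 15.09 p [ 0.5513 -0.0133  0.1384] F [ 2.8  1.2 -3.8] w 0.097
5 t 15.39 p [ 0.5517 -0.0132  0.1394] F [ 1.7  1.4 -4.2] w 0.096
6 t 15.69 p [ 0.5521 -0.0131  0.1404] F [ 1.7  0.2 -4.4] w 0.096
7 t 15.99 p [ 0.5526 -0.013   0.1414] F [ 2.2 -0.1 -3.5] w 0.096
8 t 16.29 p [ 0.553  -0.0129  0.1424] F [ 1.1 -0.4 -3.5] w 0.095
9 t 16.59 p [ 0.5535 -0.0128  0.1434] F [ 0.5  0.2 -3.8] w 0.096
10 t 16.89 p [ 0.5539 -0.0127  0.1444] F [ 0.8 -0.4 -4.4] w 0.096
11 t 17.19 p [ 0.5544 -0.0126  0.1454] F [ 0.8  0.3 -5.4] w 0.094
12 t 17.49 p [ 0.5549 -0.0125  0.1464] F [-0.4  1.4 -5. ] w 0.093
hold t 17.69 p [ 0.5548 -0.0125  0.1464] F [ 0.5 -0.3 -4.4] w 0.093
```

```bash
python3 -c "
import cv2
cv2.imwrite('pics/c5.png',cv2.resize(cv2.imread('pics/s5.png')[120:320,180:420],(720,600)))"
```

```text
(no output)
```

View pics/c5.png

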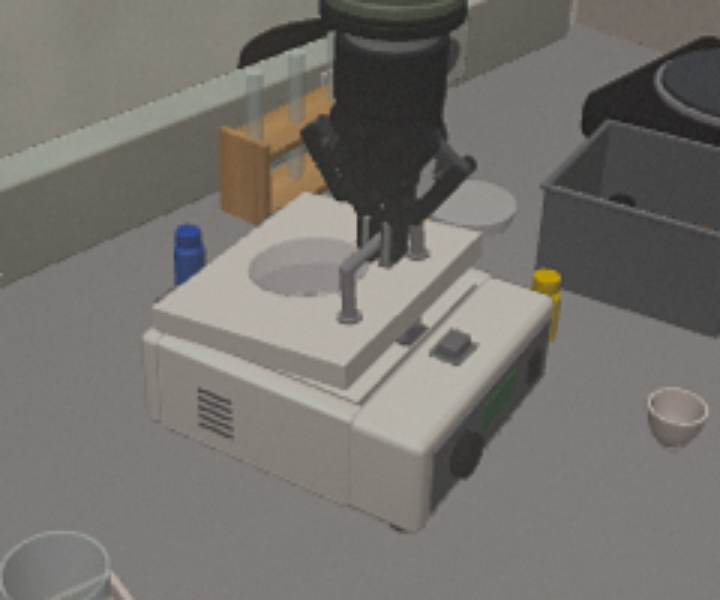

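The cover is free: it rose 12 mm, about three times the play of a caught cover, at a steady 4 N. The picture shows its front edge clear of the deck around (400,340). The key isn't needed, so I keep lifting along the arc.

```bash
python3 - <<'E'
from plant import robot, claw, planner, readout, eyes
from h import *
p=readout.state()["position"]
th0=np.arcsin(0.012/0.14); off=p-handle(th0); print("off",off)
for t in np.arange(0.16,1.0,0.08):
    robot.servo_line(handle(t)+off*[0.5,0.5,1],feed=0.05)
    s=st(readout,round(t,2))
    if np.linalg.norm(s["ft_force"])>40: print("STOP"); break
robot.wait(0.3); st(readout,"hold")
snap(eyes,"side","s6.png"); g=snap(eyes,"top","t6.png")
pickle.dump(g,open("f6.pkl","wb"))
E
python3 -c "
import cv2,numpy as np
a=cv2.imread('pics/t6.png')[120:320,200:480];b=cv2.imread('pics/s6.png')[100:320,180:460]
cv2.imwrite('pics/c6.png',np.hstack([cv2.resize(x,(400,314)) for x in (a,b)]))"
```

```text
off [ 0.00068936  0.00010128 -0.01843596]
0.16 t 18.11 p [ 0.5599 -0.0113  0.1564] F [ 2.9  0.  -5.7] w 0.099
0.24 t 18.5 p [ 0.5659 -0.0099  0.1663] F [-1.4 -1.3 -4.4] w 0.094
0.32 t 18.89 p [ 0.5729 -0.0082  0.1761] F [-4.9 -1.9  0.2] w 0.091
0.4 t 19.28 p [ 0.5805 -0.0065  0.1851] F [-8.4 -2.4  3.7] w 0.095
0.48 t 19.68 p [ 0.5887 -0.0045  0.1935] F [-12.2  -2.8   8.8] w 0.095
0.56 t 20.07 p [ 0.5978 -0.0024  0.2016] F [-16.3  -3.8  17.2] w 0.095
0.64 t 20.46 p [0.6081 0.     0.2084] F [-11.3  -3.6  15.8] w 0.096
0.72 t 20.85 p [0.6187 0.0026 0.2143] F [-7.  -2.9 10.8] w 0.093
0.8 t 21.24 p [0.6292 0.005  0.2194] F [-8.2 -3.6 11.3] w 0.096
0.88 t 21.63 p [0.6403 0.0076 0.2232] F [-3.9 -3.3  7.4] w 0.094
0.96 t 22.02 p [0.6518 0.0103 0.2269] F [-4.6 -3.5 12.7] w 0.096
hold t 22.32 p [0.6516 0.0102 0.2269] F [-5.4 -2.6 11.4] w 0.094
```

View pics/c6.png

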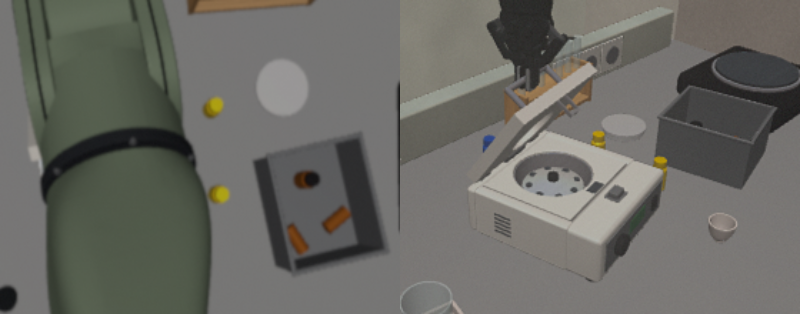

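The cover stands wide open over the rotor with the fingers at the bar, and the used vial is in the tub at (307,180). I'll measure the cover angle and vial position, and check that it holds still.

```bash
python3 - <<'E'
from plant import robot, readout, eyes
from h import *
f=snap(eyes,"side","s7.png"); W=cloud(f)
L=np.stack([(W[...,:2]-C)@ex,(W[...,:2]-C)@ey,W[...,2]],-1)
# cover front (top) edge / underside points visible above the deck
m=(np.abs(L[...,1])<0.105)&(L[...,2]>0.125)&(L[...,2]<0.26)&(L[...,0]>-0.06)&(L[...,0]<0.2)&(f["img"].min(-1)>90)
P=L[m]; print(m.sum())
best=None; rng=np.random.default_rng(0)
for _ in range(500):
    a,b,c=P[rng.choice(len(P),3,False)]; n=np.cross(b-a,c-a); l=np.linalg.norm(n)
    if l<1e-5: continue
    n/=l; k=np.abs((P-a)@n)<0.003
    if best is None or k.sum()>best.sum(): best=k
Q=P[best]; n=np.linalg.svd(Q-Q.mean(0))[2][2]; n*=np.sign(n[2])
print("plane inl",best.sum(),"n",n.round(3),"angle",np.arctan2(n[0],n[2]),Q.mean(0).round(3), "dist to hinge pt", (np.array([.112,0,.098])-Q.mean(0))@n)
g=pickle.load(open("f6.pkl","rb")); T=cloud(g)
im=g["img"][230:241,410:425]; print("vial px",T[236,413],T[232,418])
d=T[225:250,405:430]; mm=(d[...,2]>0.03)&(d[...,2]<0.09)
v=d[mm].mean(0); e=v[:2]-TUB; c_,s_=np.cos(TY),np.sin(TY); print("vial in tub",[e[0]*c_+e[1]*s_,-e[0]*s_+e[1]*c_],d[mm][:,2].max())
robot.wait(0.5); s=st(readout,"hold"); print(np.abs(s["joint_velocities"]).max())
E
```

```text
1439
plane inl 660 n [-0.659  0.005  0.752] angle -0.7190404765346582 [0.016 0.007 0.239] dist to hinge pt -0.16895897224167816
vial px [ 0.55502913 -0.33337834  0.05544975] [ 0.5644516  -0.34243517  0.06317036]
vial in tub [np.float64(0.03699326603844333), np.float64(0.004416337912588478)] 0.06804618740818753
hold t 22.98 p [0.6517 0.0102 0.2269] F [-6.  -3.5 11.5] w 0.095
0.0012572609289241523
```

```bash
python3 - <<'E'
from plant import robot, readout, eyes
from h import *
f=snap(eyes,"side","s8.png"); W=cloud(f)
L=np.stack([(W[...,:2]-C)@ex,(W[...,:2]-C)@ey,W[...,2]],-1)
m=(np.abs(L[...,1])<0.115)&(L[...,2]>0.125)&(L[...,2]<0.30)&(L[...,0]>-0.06)&(L[...,0]<0.2)&(f["img"].min(-1)>60)
P=L[m]; rng=np.random.default_rng(0)
for r in range(3):
    best=None
    for _ in range(800):
        a,b,c=P[rng.choice(len(P),3,False)]; n=np.cross(b-a,c-a); l=np.linalg.norm(n)
        if l<1e-5: continue
        n/=l; k=np.abs((P-a)@n)<0.002
        if best is None or k.sum()>best.sum(): best=k
    Q=P[best]; n=np.linalg.svd(Q-Q.mean(0))[2][2]
    print("inl",best.sum(),n.round(3),Q.mean(0).round(3),"min",Q.min(0).round(3),"max",Q.max(0).round(3),"hinge d",((np.array([.112,0,.098])-Q.mean(0))@n).round(4)); P=P[~best]
s=readout.state(); R=Rn.from_quat(s["tcp_rot"][[1,2,3,0]]).as_matrix(); gp=s["position"]-0.019*R[:,1]; print("tool y",R[:,1].round(3),"jaw",R[:,0].round(3))
e=gp[:2]-C; print("grasp pt in cent frame",e@ex,e@ey,gp[2],"angle", np.arctan2(gp[2]-.098,.112-e@ex)-np.arctan2(55,140),"r",np.hypot(gp[2]-.098,.112-e@ex))
a=f["img"][100:260,220:400]; cv2.imwrite("pics/c8.png",cv2.cvtColor(cv2.resize(a,(675,600)),cv2.COLOR_RGB2BGR))
E
```

```text
inl 608 [-0.821  0.003 -0.571] [0.039 0.013 0.194] min [ 0.009 -0.107  0.125] max [0.087 0.103 0.238] hinge d -0.0052
inl 492 [ 0.663 -0.007 -0.748] [0.018 0.003 0.24 ] min [-0.012 -0.107  0.212] max [0.028 0.101 0.248] hinge d 0.1685
inl 377 [-0.001  1.    -0.004] [0.059 0.1   0.185] min [0.014 0.098 0.125] max [0.109 0.102 0.242] hinge d -0.0994
tool y [ 0.002 -0.    -1.   ] jaw [0.973 0.231 0.002]
grasp pt in cent frame 0.07736405307221701 -0.0003562762957637425 0.2458984999069792 angle 0.966421079196047 r 0.15190001676865914
```

View pics/c8.png

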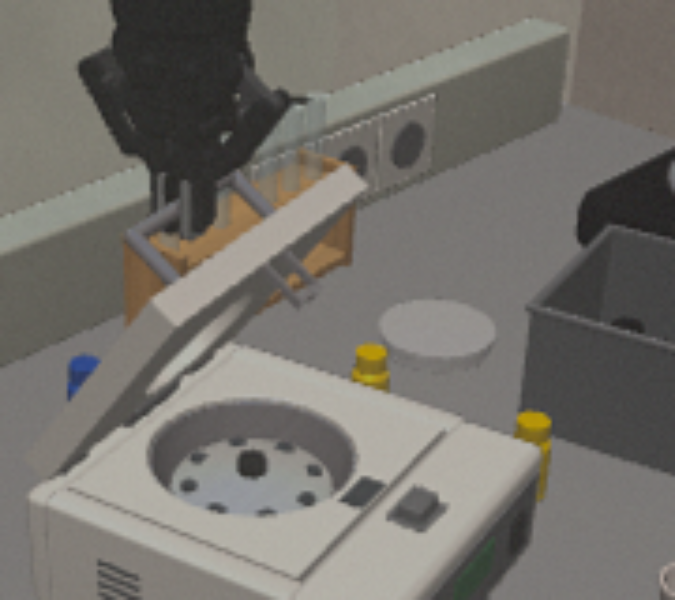

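The underside plane puts the cover at 0.963 rad (55°), in agreement with the arm's pose (0.966). The bar sits between the pads and the arm is still. Handing in.

```bash
python3 - <<'E'
from plant import workorder, readout
from h import *
st(readout,"before"); print(workorder.finish_job()); st(readout,"after")
E
```

```text
before t 23.02 p [0.6517 0.0103 0.2269] F [-4.8 -3.3 11.5] w 0.094
the job is handed in; nothing more can be done
None
the job is handed in; nothing more can be done
```

I dropped the used vial into the discard tub, opened the centrifuge, and handed the job in at about 23 s with the gripper still holding the cover open by its handle.

- **Vial:** it stands at about (+37, +4) mm in the tub frame, with its top at about 68 mm. That is well inside the tub and below the rim.
- **Tug:** with the key untouched, the cover rose 12 mm at a steady 4 N. A caught cover would have stopped hard at about 4 mm, so it was free. I did not press the release key.
- **Cover:** the underside plane measured 0.963 rad (55°), and the arm's pose gave 0.966 rad. A fit on the cover's narrow front edge gave about 0.85 rad. I trust that fit less, but it is also above 45°.
- **Hold:** the arm was still (joint speeds about 0.001 rad/s), with the fingers gripping the bar. A steady push of about 11 N stayed on the tool, which I put down to the bar turning in the pads but did not check.
- **Other things on the bench:** nothing looked moved in the last pictures, but I did not measure each item's position. The arm hid part of the top view, and the last side crops did not show everything.

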